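# Cap the detector and hold it home against the corner stops

### The arm

A 6-joint arm with a two-finger parallel gripper is mounted at the origin on the work surface. World frame = base frame: x ahead of the robot, y to its left, z up, the work surface at z = 0. Lengths are in m, angles in degrees, forces in N, time in s.
With the tool pointing down it reaches from about 0.375 to 0.9 m from the base axis. Payload 3.1 kg.
Tool frame: the origin (TCP) lies at the very end of the fingers, on their centre line; the grasp point (between the pads) lies 19 mm behind it; z points along the fingers, y is the line along which they close (so a half turn about z gives the same grasp; the last joint's range is limited). The gripper opens to 87 mm and grips with 3 to 60 N. Pads are 19 mm wide; open, the fingers measure 117 mm over their backs; the gripper's body (75 mm by 190 mm) begins 51 mm behind the grasp point.
Start: joints at [64.486, 30.224, 82.088, -0, 67.689, -10.227], TCP at [0.165, 0.603, 0.223] pointing down, gripper open.
Joint ranges: [-176.69, 176.69], [-43.24, 126.21], [12.49, 139.97], [-82, 262], [0, 151.66], [-163.58, 163.58]. Speed limits (degrees/s): [159.86, 159.86, 180, 180, 180, 180].

### API

Orientations are given as a 3x3 rotation matrix whose columns are the frame's x, y, z axes.
In Python, from rig import * gives the robot as it stands.
- The arm moves only by the tool jog_arm, never from a script. Its arguments are lists of equal length, an entry for each row: "delta_pos": the shift along the world's x, y, z in cm, a list of three; "turn": the turn about the world's z in degrees; "grip": the closure, from 0 (fully open) to 1 (shut). In form: {"delta_pos": [[x, y, z], ...], "turn": [turn, ...], "grip": [grip, ...]}. A call has 1 to 12 rows; each row is the pose to reach, as a shift and turn from the pose commanded when the call began; what a row does not reach only later rows make up. A row lasts 1/8 s, in which the tool goes at most 62.5 mm and 10.7 degrees, less where a joint would pass 70% of its speed; a pose out of reach is approached as far as the arm can. A call with a gripper value outside its range is refused whole. The fingers move at their own pace and stop on an object; the grip force is fixed at half the most. Time passes only in rows, so rows that repeat a pose let the fingers close. It gives the time, the measured TCP pose, the force, the opening and the grip force at its end, in the units of the state.
- read_state(): the state, without advancing time (a new reading comes with each control period).
- capture(name): name is "scene" or "top" or "wrist"; returns a dict with "color" (400x640x3 uint8, blue, green, red), "fovy" (degrees; the focal length in pixels is half the picture's height over the tangent of half this angle, whatever the lens; pixels are square), "cx", "cy" (the principal point, pixels), "k1" (the pictures are not rectified: a ray, as slopes to the right and down, at radius r is drawn at 1 + k1 r^2 times it, then the intrinsics apply), "camera_from_world" (4x4, takes a point from world to camera coordinates). Camera axes: x right, y up, looking along -z (the intrinsics and any distortion apply to the point x, -y, -z); pixel columns grow to the right and rows downward; lengths in m; the calibration is good to about 2 mm. A picture is of the moment at which its call begins. There is no depth.
- hand_in(): hands the job in; it is judged then, once.
The state is a dict: "time_s": time; "joint_positions": joint angles; "qvel": joint speeds; "tau": joint torques, N m; "position": TCP position; "tcp_rot": TCP orientation; "force": force on the tool from outside, world axes, zero at the start; "moment": the same for the moment, N m; "opening": opening from 0.0 (shut) to 1.0 (fully open); "grasp_force": force on a finger pad.
Only numpy, scipy, OpenCV 4.12 (cv2) and the standard library are available. Lean on these libraries where they do the work, as an engineer would, in place of code of your own. Each camera call takes 0.05 s, during which the arm holds its last target. There are 200 camera calls.

### The job

Put the loose dust cover on the open round collar of the detector housing, where the housing stands, so that it sits fully seated and level, and let go of it. Then slide the housing, still capped, squarely into the inside corner of the two stop bars and finish while holding it there with the gripper, pressed firmly against both stops at once, as if for someone to clamp it; do not let go at the end. Leave the tape roll, the post holder and the slotted plate where they are.

Things in the scene. Friction and masses are not known exactly. Their poses are not given: they have to be found in the camera images.
- housing: black loose detector housing, 0.3 to 0.65 kg, upright. Slippery (0.15) square foot 70 x 70 mm, 14 mm high; on it a square body 50 x 50 mm from 14 to 46 mm height (grip there), then an open aluminium collar, 40 mm outside, 31 mm bore, from 46 to 56 mm height. Any side may meet either stop. Origin: centre of the foot's underside; x, y square to its sides. With the cover on, 78 mm high.
- housing_rim (a point): centre of the mouth of the housing's collar, 56 mm above the housing's underside
- cover: loose black dust cover, 40 g, standing plug down: disc 44 mm across, 4 mm thick; under it a plug 25 mm across, 6 mm deep, that enters the collar's bore (3 mm play all round); on top a round knob 18 mm across, 18 mm tall. Origin: centre of the plug's lower face, z up; disc at 6 to 10 mm, knob at 10 to 28 mm. Seated, its origin is 50 mm above the housing's.
- fence: L of two fixed dark steel stop bars, 12 mm high, 16 mm thick, on a 12 mm breadboard that carries all things. Origin: inside corner, on the breadboard. x runs along the long stop's inner face, y along the short stop's, z up. Home in the corner, the housing's origin lies at x = y = 35 mm, its sides parallel to the bars. It starts 90 to 140 mm off in x and in y, turned up to 0.5 rad.
- long_stop: the long bar of the L (120 mm), smooth and slippery (friction about 0.15); same origin and axes as the fence. The housing presses on it when pushed along the fence's -y
- short_stop: the short bar of the L (80 mm), smooth and slippery (friction about 0.15); same origin and axes as the fence. The housing presses on it when pushed along the fence's -x
- tape_roll: bystander: loose cream tape roll, 84 mm across, 25 mm high; origin at its underside's centre
- post_holder: bystander: loose black round post holder with steel post, foot 40 mm across, 70 mm high in all; origin at its underside's centre
- base_plate: bystander: loose black slotted plate 25 x 75 x 10 mm; origin at its underside's centre
Things that resemble listed ones, but are neither listed nor needed, are in the scene too. What is shaped like the cover but red or yellow is not meant.

How it is judged:
By the outcome, as a careful person would: the job done as asked, in the order asked, and still so for the second after the job is handed in, while the arm keeps its last pose, push and grip.
It also fails if it takes over 61 s, if anything falls off the work surface, if the arm or the gripper's body presses on something with over 40 N, if the wrist force passes 120 N, or if a joint passes its speed limit or range.

## Working session

There is one attempt and no reset: what is moved stays moved. The work goes in short steps, Python scripts to look and compute and a tool call to move; the robot and the scene stay as the last step left them, time stands still between calls to the robot, and variables do not carry over. Pictures are saved under pics/ and viewed, at most 10 in all, crops included, and the job is handed in when it is done.

Besides the shell and the picture viewer there is one more tool, called after "Call:" as name(argument=value, ...) on one line, values as JSON. jog_arm: Moves the arm, as the interface text tells. Its arguments: {"type":"object","properties":{"delta_pos":{"type":"array"},"turn":{"type":"array"},"grip":{"type":"array"}},"required":["delta_pos","turn","grip"]}

```bash
mkdir -p pics
cat > h.py <<'E'
from rig import *
import numpy as np, cv2
def K(c):
    f=200/np.tan(np.radians(c["fovy"])/2); return np.array([[f,0,c["cx"]],[0,f,c["cy"]],[0,0,1.]])
def dist(c): # r->r(1+k1 r^2)
    return np.array([c["k1"],0,0,0,0.])
def px2w(c,uv,z):
    p=cv2.undistortPoints(np.array(uv,float).reshape(-1,1,2),K(c),dist(c)).reshape(-1,2)
    T=np.linalg.inv(c["camera_from_world"]); o=T[:3,3]
    d=np.c_[p[:,0],-p[:,1],-np.ones(len(p))]@T[:3,:3].T
    return o+d*((np.broadcast_to(z,len(p))-o[2])/d[:,2])[:,None]
def w2px(c,P):
    P=np.atleast_2d(P); T=np.array(c["camera_from_world"]); q=P@T[:3,:3].T+T[:3,3]
    q=np.c_[q[:,0],-q[:,1],-q[:,2]]
    return cv2.projectPoints(q,np.zeros(3),np.zeros(3),K(c),dist(c))[0].reshape(-1,2)
E
python3 - <<'E'
from h import *
import pickle
for n in("top","scene","wrist"):
    c=capture(n); cv2.imwrite(f"pics/{n}0.png",c["color"]); pickle.dump(c,open(n+"0.pkl","wb"))
    print(n,c["fovy"],c["k1"],np.linalg.inv(c["camera_from_world"]).round(3)[:3].tolist())
s=read_state();print(s["time_s"],s["position"],s["tcp_rot"],s["opening"])
E
```

```text
top 49.31055702600439 0.0013131260623130035 [[0.022, 0.994, -0.106, 0.381], [-1.0, 0.022, -0.005, -0.002], [-0.002, 0.106, 0.994, 1.091]]
scene 46.43574507219887 -0.05889197618480093 [[-0.392, -0.779, 0.489, 1.168], [0.92, -0.335, 0.204, 0.283], [0.005, 0.53, 0.848, 1.251]]
wrist 63.095284019444954 -0.03804579823670099 [[0.263, -0.924, -0.276, 0.089], [0.965, 0.252, 0.076, 0.623], [-0.001, -0.286, 0.958, 0.384]]
0.15 [0.16451138 0.60238492 0.22178003] [[-9.64613002e-01  2.63668782e-01 -7.28245994e-04]
 [ 2.63669615e-01  9.64611855e-01 -1.51752823e-03]
 [ 3.02349899e-04 -1.65584380e-03 -9.99998583e-01]] 1.0001167159630329
```

View pics/top0.png

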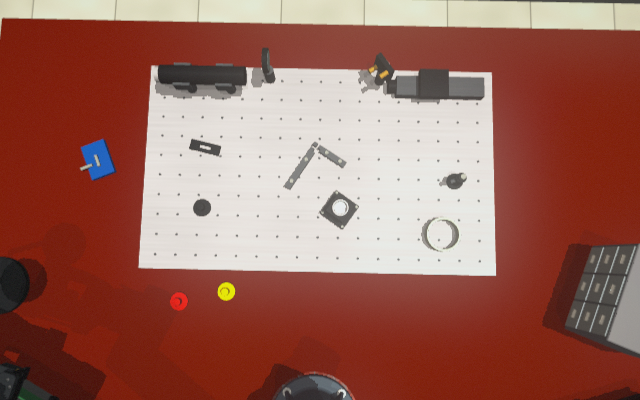

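View pics/scene0.png

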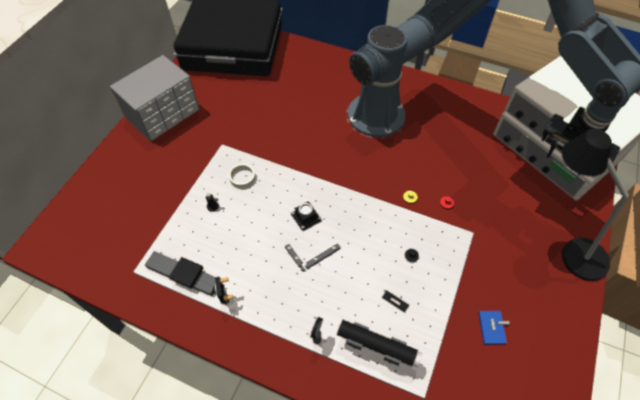

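Top view: the cover candidates are black (202,207), red (178,301) and yellow (226,291). The black one fits, since the task rules out red and yellow. The housing is at (339,209). The fence corner is near (316,148), with the long bar running to (288,188) and the short bar to (345,163). I'll confirm in one enlarged crop.

Run:
```python
import cv2,numpy as np
a=cv2.imread("pics/top0.png")
A=cv2.resize(a[135:235,275:370],None,fx=5.5,fy=5.5,interpolation=cv2.INTER_CUBIC)
B=cv2.resize(a[185:231,180:226],(260,260),interpolation=cv2.INTER_CUBIC)
C=np.zeros((A.shape[0],260,3),np.uint8);C[:260]=B
cv2.imwrite("pics/crop1.png",np.hstack([A,C]))
```

```text
(no output)
```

View pics/crop1.png

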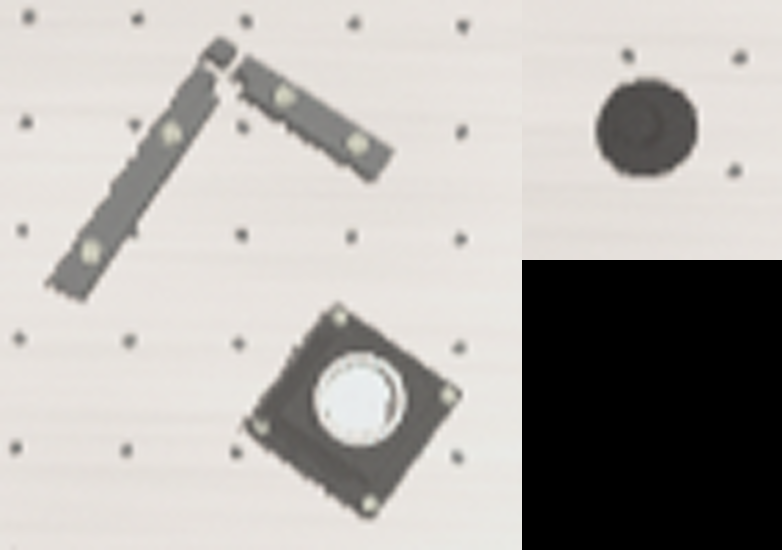

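The crop confirms the black disc with a knob at (202,207) is the cover. It also shows the white-mouthed housing at (339,208) and the L fence opening toward it. Next I fit the poses with projected models.

```bash
cat >> h.py <<'E'
from scipy.optimize import minimize
B=0.012
def box(x0,x1,y0,y1,z0,z1): return np.array([[x,y,z] for x in(x0,x1) for y in(y0,y1) for z in(z0,z1)])
def cyl(r,z0,z1): return np.array([[r*np.cos(a),r*np.sin(a),z] for a in np.linspace(0,6.28,40) for z in(z0,z1)])
HOUS=[box(-.035,.035,-.035,.035,0,.014),box(-.025,.025,-.025,.025,.014,.046),cyl(.02,.046,.056)]
FEN=[box(0,.12,-.016,0,0,.012),box(-.016,0,0,.08,0,.012)]
COV=[cyl(.0125,0,.006),cyl(.022,.006,.010),cyl(.009,.01,.028)]
def place(P,p):
    c,s=np.cos(p[2]),np.sin(p[2]); return P@np.array([[c,s,0],[-s,c,0],[0,0,1]])+[p[0],p[1],p[3] if len(p)>3 else B]
def sil(c,parts,p,roi,S):
    x0,y0,x1,y1=roi; m=np.zeros(((y1-y0)*S,(x1-x0)*S),np.uint8)
    for P in parts:
        q=(w2px(c,place(P,p))+.5-[x0,y0])*S-.5
        h=cv2.convexHull(q.astype(np.float32)); cv2.fillPoly(m,[np.round(h*16).astype(np.int32)],255,shift=4)
    return cv2.GaussianBlur(m,(0,0),S*.5)/255.
def fit(c,parts,p0,roi,thr=None,S=4,mask=None,free=3):
    x0,y0,x1,y1=roi
    if mask is None:
        g=cv2.cvtColor(c["color"],cv2.COLOR_BGR2GRAY)[y0:y1,x0:x1].astype(float)
        g=cv2.resize(g,None,fx=S,fy=S,interpolation=cv2.INTER_CUBIC); mask=np.clip((220-g)/110.,0,1)
    sc=np.array([.01,.01,.2])[:free]; p0=np.array(p0,float)
    def full(v): p=p0.copy(); p[:free]+=v*sc; return p
    f=lambda v: np.mean((sil(c,parts,full(v),roi,S)-mask)**2)
    r=minimize(f,np.zeros(free),method="Nelder-Mead",options=dict(initial_simplex=np.r_[np.zeros((1,free)),np.eye(free)],xatol=.005,fatol=1e-7))
    return full(r.x),r.fun
E
python3 - <<'E'
from h import *
import pickle
c=pickle.load(open("top0.pkl","rb"))
o=np.array([275,135])
cr=lambda L:np.array(L)/5.5+o-.4
F=px2w(c,cr([[225,88],[87,300],[372,183]]),B+.012);print(F.round(4).tolist())
th=np.arctan2(*(F[1]-F[0])[1::-1])
roi=(278,138,352,193)
g=cv2.cvtColor(c["color"],cv2.COLOR_BGR2GRAY)[138:193,278:352].astype(float)
pf,e=fit(c,FEN,[F[0,0],F[0,1],th],roi);print("fence",pf[:2],np.degrees(pf[2]),e)
h=px2w(c,cr([[338,305],[460,395],[370,518],[245,425]]),B+.014);print(h.round(4).tolist())
S=4;roi=(312,183,368,235)
x0,y0,x1,y1=roi
g=cv2.resize(cv2.cvtColor(c["color"],cv2.COLOR_BGR2GRAY)[y0:y1,x0:x1].astype(float),None,fx=S,fy=S,interpolation=cv2.INTER_CUBIC)
m=np.clip((210-g)/100,0,1)
cx,cy=(cr([[359,398]])[0]-[x0,y0])*S; cv2.circle(m,(int(cx),int(cy)),9*S,1.,-1)
p,e=fit(c,HOUS,[*h[:,:2].mean(0),pf[2]],roi,mask=m)
print("hous",p,np.degrees(p[2]-pf[2]),e)
c_,s_=np.cos(pf[2]),np.sin(pf[2]);d=p[:2]-pf[:2];print("in fence",d@[c_,s_],d@[-s_,c_])
k,e=fit(c,COV,[*px2w(c,[[202,207]],.02)[0][:2],0],(185,192,220,224),free=2);print("cover",k,e)
print("rim by pixel",px2w(c,cr([[359,398]]),B+.056))
np.savez("poses.npz",f=pf,h=p,k=k)
E
```

```text
[[0.6489, 0.0084, 0.024], [0.55, 0.0684, 0.024], [0.6064, -0.0591, 0.024]]
fence [0.65170637 0.00823934] 148.12401147174373 0.021850006970155312
[[0.5499, -0.0446, 0.026], [0.5104, -0.0999, 0.026], [0.4544, -0.0606, 0.026], [0.4948, -0.004, 0.026]]
hous [ 0.5027694  -0.05152441  2.53744369] -2.7391975167670726 0.007797681549267101
in fence 0.09491605310103818 0.12940197270481285
cover [0.50029579 0.28719687 0.        ] 0.006774903425168581
rim by pixel [[ 0.50307641 -0.05271526  0.068     ]]
```

Call:
jog_arm(delta_pos=[[4.2, -4, 0], [8.4, -7.9, 0], [12.6, -11.8, -1], [16.8, -15.8, -2], [21, -19.8, -4], [25.2, -23.7, -6], [29.4, -27.7, -8], [33.5, -31.6, -10], [33.5, -31.6, -10], [33.5, -31.6, -10], [33.5, -31.6, -10]], turn=[0, 0, 0, 0, 0, 0, 0, 0, 0, 0, 0], grip=[0.3, 0.3, 0.3, 0.3, 0.3, 0.3, 0.3, 0.3, 0.3, 0.3, 0.3])

```text
time_s: 1.52
position: [0.4987, 0.2879, 0.123]
tcp_rot: [[-0.965, 0.262, -0.0], [0.262, 0.965, 0.0], [0.0, 0.0, -1.0]]
force: [-0.2, -0.9, 0.1]
opening: 0.699
grasp_force: 0.0
```

Run:
```python
from h import *
import pickle
c=capture("wrist"); cv2.imwrite("pics/w1.png",c["color"]); pickle.dump(c,open("w1.pkl","wb"))
s=read_state();print(s["time_s"],s["position"],s["opening"],s["joint_positions"])
k=np.load("poses.npz")["k"]; print(w2px(c,[[k[0],k[1],.040],[k[0],k[1],.022],s["position"]]))
```

```text
1.575 [0.49870315 0.28807311 0.12307077] 0.7005457745116171 [ 1.88948822e+01  3.40427009e+01  9.43993386e+01  1.28386182e-02
  5.15404197e+01 -5.59487096e+01]
[[318.59673065 211.15266009]
 [318.57712303 204.51096595]
 [319.52327302 255.48689322]]
```

View pics/w1.png

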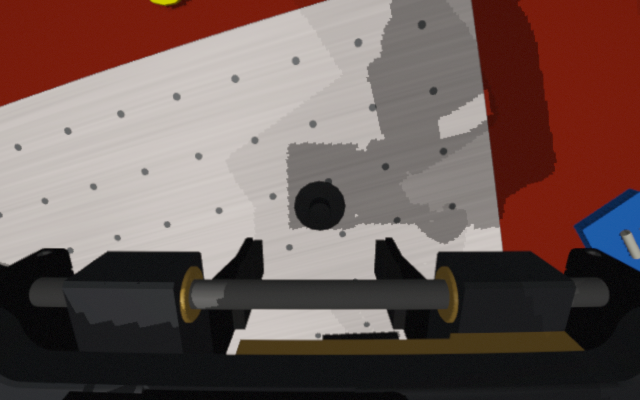

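The cover disc is at (320,206), within 1–2 px of the prediction, and the knob at about (320,211) is centred between the fingers. I'll descend and grip.

Call:
jog_arm(delta_pos=[[0.2, 0, -4], [0.2, 0, -8], [0.2, 0, -9.8], [0.2, 0, -9.8], [0.2, 0, -9.8], [0.2, 0, -9.8], [0.2, 0, -9.8], [0.2, 0, -9.8], [0.2, 0, -9.8]], turn=[0, 0, 0, 0, 0, 0, 0, 0, 0], grip=[0.3, 0.3, 0.3, 0.3, 1, 1, 1, 1, 1])

```text
time_s: 2.7
position: [0.5018, 0.2869, 0.0247]
tcp_rot: [[-0.965, 0.264, 0.0], [0.264, 0.965, 0.0], [-0.0, 0.0, -1.0]]
force: [0.2, -0.7, -0.7]
opening: 0.215
grasp_force: 0.2
```

Call:
jog_arm(delta_pos=[[0, 0, 0], [0, 0, 0], [0, 0, 4], [0, 0, 8], [0, -5, 11], [0, -10, 11], [0, -16, 11], [0, -22, 11], [0, -28, 10], [0, -33.9, 8.5], [0.1, -33.9, 8.5], [0.1, -33.9, 8.5]], turn=[0, 0, 0, 0, 0, -4, -8, -12, -16, -20, -20, -20], grip=[1, 1, 1, 1, 1, 1, 1, 1, 1, 1, 1, 1])

```text
time_s: 4.2
position: [0.5023, -0.052, 0.1093]
tcp_rot: [[-0.816, 0.578, -0.001], [0.578, 0.816, 0.001], [0.001, -0.0, -1.0]]
force: [-0.3, 0.0, -0.1]
opening: 0.191
grasp_force: 30.0
```

Run:
```python
from h import *
import pickle
c=capture("wrist"); cv2.imwrite("pics/w2.png",c["color"]); pickle.dump(c,open("w2.pkl","wb"))
s=read_state();print(s["time_s"],s["position"],s["opening"],s["grasp_force"])
k=np.load("poses.npz")["h"]; print(w2px(c,[[k[0],k[1],.068],[*s["position"][:2],s["position"][2]-.0027]]))
```

```text
4.25 [ 0.50234665 -0.05120774  0.1094936 ] 0.1931209690877905 30.000167191028595
[[319.83146077 228.19151228]
 [320.16753077 252.56340253]]
```

View pics/w2.png

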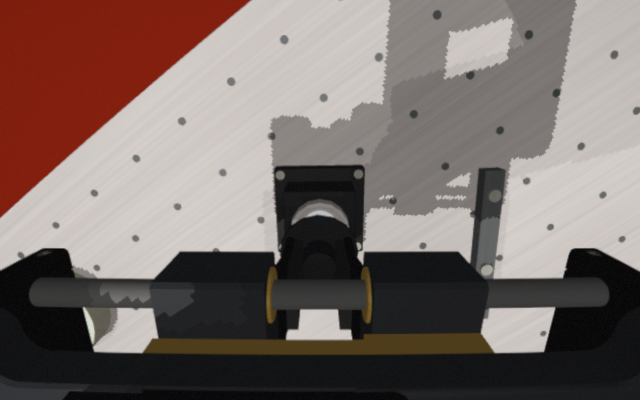

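The wrist view shows the housing foot's far edge at row 166 (x 275–364), the collar arc at x 291–348 and the cover held at centre x≈320. It is laterally centred and square. I'll check the fore-aft offset with an overlay.

Run:
```python
from h import *
import pickle
c=pickle.load(open("w2.pkl","rb")); im=c["color"][155:275,255:385]
S=5; im=cv2.resize(im,None,fx=S,fy=S,interpolation=cv2.INTER_CUBIC); im=np.clip(im.astype(float)*1.6+15,0,255).astype(np.uint8)
h=np.load("poses.npz")["h"]; s=read_state()["position"]
def dr(P,col):
    q=((w2px(c,P)+.5-[255,155])*S-.5).round().astype(np.int32); cv2.polylines(im,[q],True,col,1)
t=np.linspace(0,6.28,60); ci=lambda r,z:np.c_[r*np.cos(t),r*np.sin(t),0*t+z]
sq=lambda a,z:np.array([[a,a,z],[a,-a,z],[-a,-a,z],[-a,a,z]])
dr(place(sq(.035,.014),h),(0,255,0)); dr(place(ci(.02,.056),h),(0,255,0)); dr(place(sq(.025,.046),h),(0,255,0))
z0=s[2]-.0247+B
for r,z in((.022,.01),(.022,.006),(.009,.028)): dr(place(ci(r,z),[s[0],s[1],0,z0]),(0,0,255))
cv2.imwrite("pics/w2c.png",im)
```

```text
(no output)
```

View pics/w2c.png

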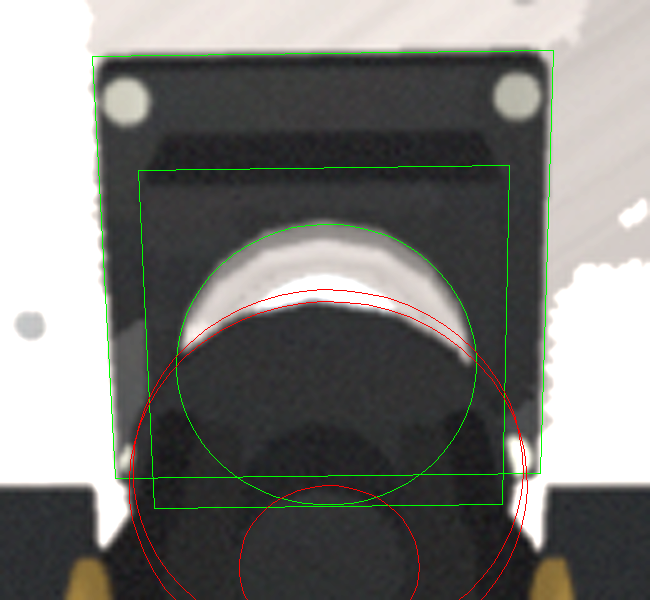

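The overlay matches the housing to under 1 px. The cover sits about 1 mm off toward the camera, within the 3 mm play, so I'll nudge it and lower.

Call:
jog_arm(delta_pos=[[0.1, -0.05, -1], [0.1, -0.05, -2], [0.1, -0.05, -2.6], [0.1, -0.05, -2.9], [0.1, -0.05, -3.2], [0.1, -0.05, -3.45], [0.1, -0.05, -3.45], [0.1, -0.05, -3.45]], turn=[0, 0, 0, 0, 0, 0, 0, 0], grip=[1, 1, 1, 1, 1, 1, 1, 1])

```text
time_s: 5.25
position: [0.5038, -0.0527, 0.0752]
tcp_rot: [[-0.816, 0.578, 0.0], [0.578, 0.816, -0.0], [-0.0, 0.0, -1.0]]
force: [0.1, 0.4, 0.2]
opening: 0.194
grasp_force: 30.0
```

Call:
jog_arm(delta_pos=[[0, 0, -0.1], [0, 0, -0.1], [0, 0, -0.1]], turn=[0, 0, 0], grip=[1, 1, 1])

```text
time_s: 5.62
position: [0.504, -0.0527, 0.0747]
tcp_rot: [[-0.816, 0.578, 0.001], [0.578, 0.816, -0.0], [-0.001, 0.0, -1.0]]
force: [-1.6, -0.9, 5.5]
opening: 0.196
grasp_force: 30.0
```

Contact is at exactly the seated height, with 5.5 N. I'll release, lift and look.

Call:
jog_arm(delta_pos=[[0, 0, 0.05], [0, 0, 0.05], [0, 0, 0.05], [0, 0, 0.05], [0, 0, 0.05], [0, 0, 3], [0, 0, 6], [0, 0, 6], [0, 0, 6]], turn=[0, 0, 0, 0, 0, 0, 0, 0, 0], grip=[0, 0, 0, 0, 0, 0, 0, 0, 0])

```text
time_s: 6.75
position: [0.5032, -0.0525, 0.1336]
tcp_rot: [[-0.816, 0.578, -0.001], [0.578, 0.816, 0.0], [0.001, -0.0, -1.0]]
force: [0.7, -0.3, -0.2]
opening: 0.992
grasp_force: 0.0
```

Run:
```python
from h import *
import pickle
c=capture("wrist"); pickle.dump(c,open("w3.pkl","wb"))
s=read_state();print(s["time_s"],s["position"],s["opening"])
x0,y0=240,130
im=c["color"][y0:y0+150,x0:x0+190]
S=4; im=cv2.resize(im,None,fx=S,fy=S,interpolation=cv2.INTER_CUBIC); im=np.clip(im.astype(float)*2+15,0,255).astype(np.uint8)
h=np.load("poses.npz")["h"]
def dr(P,col):
    q=((w2px(c,P)+.5-[x0,y0])*S-.5).round().astype(np.int32); cv2.polylines(im,[q],True,col,1)
t=np.linspace(0,6.28,60); ci=lambda r,z:np.c_[r*np.cos(t),r*np.sin(t),0*t+z]
sq=lambda a,z:np.array([[a,a,z],[a,-a,z],[-a,-a,z],[-a,a,z]])
dr(place(sq(.035,.014),h),(0,255,0));dr(place(sq(.025,.046),h),(0,255,0))
for r,z in((.022,.06),(.009,.078)): dr(place(ci(r,z),h),(0,0,255))
cv2.imwrite("pics/w3.png",im)
```

```text
6.8 [ 0.50295829 -0.05238883  0.13321947] 0.9973287591001525
```

View pics/w3.png

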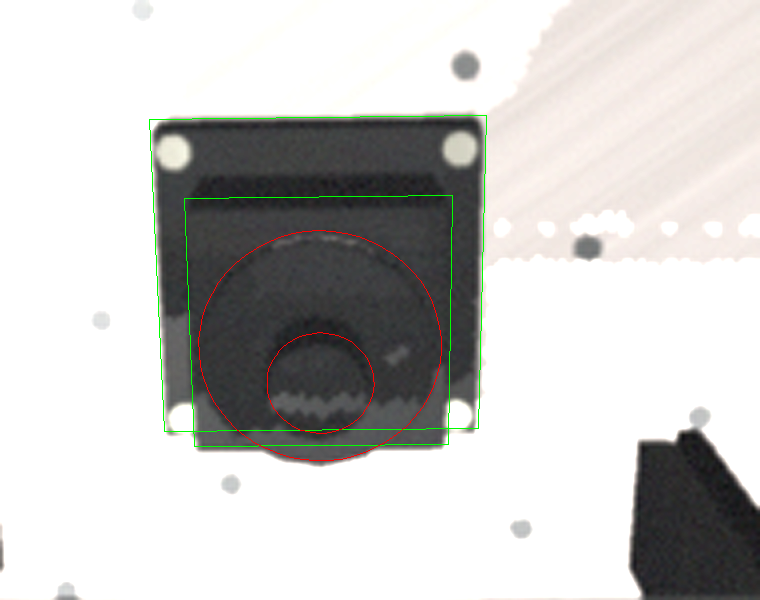

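The cover is seated and concentric. Its disc and knob match the seated-height prediction, and the housing hasn't moved. Now I'll grip the housing body.

Call:
jog_arm(delta_pos=[[0, 0, -4], [0, 0, -8], [0, 0, -10.2], [0, 0, -10.2], [0, 0, -10.2], [0, 0, -10.2], [0, 0, -10.2], [0, 0, -10.2], [0, 0, -10.2], [0, 0, -10.2]], turn=[0, 0, 0, 0, 0, 0, 0, 0, 0, 0], grip=[0, 0, 0, 0, 1, 1, 1, 1, 1, 1])

```text
time_s: 8.05
position: [0.504, -0.0527, 0.0325]
tcp_rot: [[-0.816, 0.578, 0.001], [0.578, 0.816, -0.0], [-0.001, 0.0, -1.0]]
force: [-0.7, 1.2, 4.8]
opening: 0.575
grasp_force: 29.9
```

Run:
```python
from h import *
s=read_state();print(s["time_s"],s["position"],s["opening"],s["grasp_force"],s["force"],s["moment"])
q=np.load("poses.npz");f=q["f"];p=s["position"]
R=np.array([[np.cos(f[2]),-np.sin(f[2])],[np.sin(f[2]),np.cos(f[2])]])
print("tcp in fence mm",(R.T@(p[:2]-f[:2])*1e3).round(1),"hous",(R.T@(q["h"][:2]-f[:2])*1e3).round(1),"x",R[:,0],"y",R[:,1])
print("yaw to turn",np.degrees(f[2])-90-np.degrees(np.arctan2(s["tcp_rot"][1][1],s["tcp_rot"][0][1])))
print("home world",f[:2]+R@[.035,.035])
```

```text
8.05 [ 0.50400756 -0.0526753   0.03250582] 0.5745481483030348 29.94034633040428 [-0.71975649  1.1535103   4.83743472] [0.04071632 0.02769567 0.00759877]
tcp in fence mm [ 93.3 129.7] hous [ 94.9 129.4] x [-0.84919307  0.5280825 ] y [-0.5280825  -0.84919307]
yaw to turn 3.4157526473180084
home world [ 0.60350173 -0.00299953]
```

Call:
jog_arm(delta_pos=[[1, 0.5, 0.05], [2.6, 1.4, 0.05], [4.3, 2.3, 0.05], [6, 3.3, 0.05], [7.6, 4.2, 0.05], [8.5, 4.7, 0.05], [8.5, 4.7, 0.05], [8.5, 4.7, 0.05]], turn=[0, 1, 2, 3, 3.5, 3.5, 3.5, 3.5], grip=[1, 1, 1, 1, 1, 1, 1, 1])

```text
time_s: 9.05
position: [0.5891, -0.0056, 0.0325]
tcp_rot: [[-0.85, 0.527, 0.001], [0.527, 0.85, 0.0], [-0.001, 0.001, -1.0]]
force: [1.7, 0.6, 0.2]
opening: 0.568
grasp_force: 29.9
```

Run:
```python
from h import *
import pickle
c=capture("wrist"); pickle.dump(c,open("w4.pkl","wb"))
t=capture("top"); pickle.dump(t,open("t4.pkl","wb"))
s=read_state();print(s["time_s"],s["position"],s["opening"],s["force"],s["moment"])
a=np.clip(c["color"].astype(float)*1.6+10,0,255).astype(np.uint8)[:,:][60:320,120:520]
b=cv2.resize(t["color"][135:210,275:370],(400,316),interpolation=cv2.INTER_CUBIC)
cv2.imwrite("pics/w4.png",cv2.resize(np.vstack([a,b]),None,fx=1,fy=1))
```

```text
9.15 [ 0.58880601 -0.00579949  0.03252197] 0.5742182628032703 [0.65687267 1.53219354 0.61397448] [ 0.1388192  -0.28523915  0.06915645]
```

View pics/w4.png

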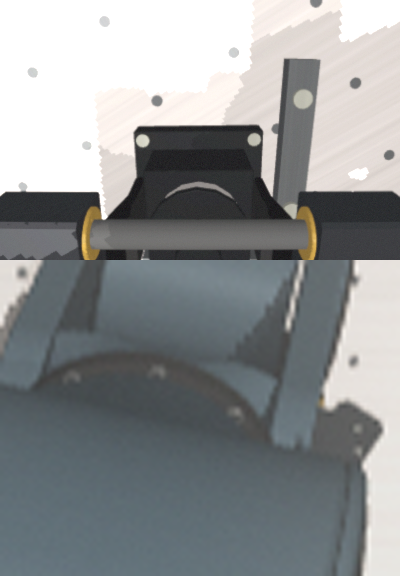

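The wrist view shows the long stop (full-frame inner edge about x 403→395) just right of the foot (far edge row 187). The cap is still on the collar, and the top view is hidden by the arm. I'll measure the yaw and gaps from the edges.

Run:
```python
from h import *
import pickle
c=pickle.load(open("w4.pkl","rb")); g=cv2.GaussianBlur(cv2.cvtColor(c["color"],cv2.COLOR_BGR2GRAY).astype(float),(0,0),.8)
s=read_state(); ty=np.degrees(np.arctan2(s["tcp_rot"][1][1],s["tcp_rot"][0][1]))
print("tool y",ty)
for y in (125,150,170,190): print(y,g[y,392:412].astype(int))
def sub(r,i,sgn):
    d=sgn*np.diff(r); 
    return i+.5+ (np.arange(len(d))*np.clip(d,0,None)**2).sum()/(np.clip(d,0,None)**2).sum()
pts=np.array([[sub(g[y,390:410],390,-1),y] for y in range(123,250,2)])
for z in(.012,.024):
    P=px2w(c,pts,z); l=cv2.fitLine(P[:,:2].astype(np.float32),cv2.DIST_HUBER,0,.001,.001).ravel()
    n=np.array([-l[1],l[0]]); print(z,"long ang",np.degrees(np.arctan2(l[1],l[0])),"tcp dist mm",abs(n@(s["position"][:2]-l[2:]))*1e3,"res",np.abs((P[:,:2]-l[2:])@n).max()*1e3)
pts=np.array([[x,sub(g[178:196,x],178,-1)] for x in range(262,375,3)])
P=px2w(c,pts,.026); l=cv2.fitLine(P[:,:2].astype(np.float32),cv2.DIST_HUBER,0,.001,.001).ravel()
n=np.array([-l[1],l[0]]);print("foot far edge ang",np.degrees(np.arctan2(l[1],l[0])),"tcp dist",abs(n@(s["position"][:2]-l[2:]))*1e3)
```

```text
tool y 58.18431948354228
125 [131 131 131 131 131 132 132 131 131 128 115  88  56  41  39  41  47  56
  63  65]
150 [132 132 131 131 131 131 130 128 114  84  54  41  38  40  46  56  63  64
  64  64]
170 [128 128 129 129 130 129 122  98  63  43  39  39  44  53  61  63  64  64
  64  64]
190 [85 70 65 64 63 58 47 40 38 39 42 50 59 63 63 63 64 65 65 64]
0.012 long ang -32.487694 tcp dist mm 45.48333531975337 res 3.2698742193700108
0.024 long ang -32.487823 tcp dist mm 42.41416790159915 res 3.0546167350107583
foot far edge ang 58.80925 tcp dist 37.511619504684134
```

Run:
```python
from h import *
import pickle
c=pickle.load(open("w4.pkl","rb")); g=cv2.GaussianBlur(cv2.cvtColor(c["color"],cv2.COLOR_BGR2GRAY).astype(float),(0,0),.8)
def cross(r,i):  # half-level falling crossing
    k=np.argmax((r[:-1]>=85)&(r[1:]<85)); return i+k+(r[k]-85)/(r[k]-r[k+1])
pts=np.array([[cross(g[y,392:410],392),y] for y in range(123,176,2)])
P=px2w(c,pts,.012)[:,:2]; l=cv2.fitLine(P.astype(np.float32),cv2.DIST_L2,0,.001,.001).ravel();n=np.array([-l[1],l[0]])
print("long",np.degrees(np.arctan2(l[1],l[0])),np.abs((P-l[2:])@n).max()*1e3,n@(read_state()["position"][:2]-l[2:])*1e3)
for X0,X1 in((266,371),):
    pts=[]
    for x in range(X0,X1,3):
        r=g[176:200,x]; t=(r[:5].mean()+r.min())/2; k=np.argmax((r[:-1]>=t)&(r[1:]<t)); pts.append([x,176+k+(r[k]-t)/(r[k]-r[k+1])])
    print(np.round(np.array(pts)[::4],1).tolist())
    P=px2w(c,pts,.026)[:,:2]; l=cv2.fitLine(P.astype(np.float32),cv2.DIST_HUBER,0,.001,.001).ravel();print("foot",np.degrees(np.arctan2(l[1],l[0])))
```

```text
long -32.552685 0.052207732642157924 -45.43702931024904
[[266.0, 185.7], [278.0, 185.5], [290.0, 185.4], [302.0, 185.2], [314.0, 185.2], [326.0, 185.1], [338.0, 185.1], [350.0, 184.8], [362.0, 184.7]]
foot 58.796814
```

Call:
jog_arm(delta_pos=[[0.3, 0.1, 0], [0.7, 0.15, 0], [1.05, 0.25, 0], [1.25, 0.3, 0], [1.25, 0.3, 0], [1.25, 0.3, 0]], turn=[-0.5, -1, -1, -1, -1, -1], grip=[1, 1, 1, 1, 1, 1])

```text
time_s: 9.9
position: [0.6016, -0.0026, 0.0325]
tcp_rot: [[-0.841, 0.541, 0.001], [0.541, 0.841, -0.0], [-0.001, 0.0, -1.0]]
force: [-1.4, 0.3, 1.9]
opening: 0.572
grasp_force: 29.9
```

Call:
jog_arm(delta_pos=[[0.05, 0.08, 0], [0.11, 0.17, 0], [0.11, 0.17, 0], [0.11, 0.17, 0]], turn=[0, 0, 0, 0], grip=[1, 1, 1, 1])

```text
time_s: 10.4
position: [0.6022, -0.0017, 0.0326]
tcp_rot: [[-0.841, 0.542, -0.0], [0.542, 0.841, -0.001], [-0.0, -0.001, -1.0]]
force: [-3.0, -5.5, 3.5]
opening: 0.571
grasp_force: 29.9
```

Touched the long stop at about 6 N. Now toward the short stop.

Call:
jog_arm(delta_pos=[[0.09, -0.05, 0], [0.17, -0.11, 0], [0.25, -0.16, 0], [0.25, -0.16, 0], [0.25, -0.16, 0]], turn=[0, 0, 0, 0, 0], grip=[1, 1, 1, 1, 1])

```text
time_s: 11.02
position: [0.6027, -0.002, 0.0326]
tcp_rot: [[-0.841, 0.541, -0.004], [0.541, 0.841, 0.001], [0.004, -0.002, -1.0]]
force: [-4.7, -2.6, 6.0]
opening: 0.573
grasp_force: 29.9
```

```bash
cat > st.py <<'E'
from h import *
s=read_state();a=np.radians(147.45);x=np.array([np.cos(a),np.sin(a)]);y=np.array([-x[1],x[0]])
f=s["force"][:2];d=s["position"][:2]-np.load("poses.npz")["f"][:2]
print(s["time_s"],"F fence",f@x,f@y,"Mz",s["moment"][2],"pos",d@x*1e3,d@y*1e3,"tooly",np.degrees(np.arctan2(s["tcp_rot"][1][1],s["tcp_rot"][0][1])),s["position"],s["force"][2])
E
python3 st.py
```

```text
11.025 F fence 2.5060265527446157 4.731575730141559 Mz -0.025926215680835505 pos 35.75229257656532 34.980550573865244 tooly 57.22293385244454 [ 0.6027492  -0.00201055  0.03258573] 5.972863150302308
```

Call:
jog_arm(delta_pos=[[0.08, -0.05, 0], [0.16, -0.1, 0], [0.16, -0.1, 0], [0.16, -0.1, 0], [0.16, -0.1, 0]], turn=[0, 0, 0, 0, 0], grip=[1, 1, 1, 1, 1])

```text
time_s: 11.65
position: [0.6043, -0.003, 0.0326]
tcp_rot: [[-0.841, 0.541, -0.004], [0.541, 0.841, 0.001], [0.004, -0.002, -1.0]]
force: [-5.3, -1.4, 5.8]
opening: 0.573
grasp_force: 29.9
```

```bash
python3 st.py; python3 -c "
from h import *
print(read_state()['moment'])"
```

```text
11.65 F fence 3.7322249350612493 4.04343777738919 Mz 0.004892441897383651 pos 33.94763642785115 34.97134801810946 tooly 57.22640252694847 [ 0.60427533 -0.00297376  0.03258804] 5.753980619681048
[-0.26013172  0.71383281  0.00489244]
```

Call:
jog_arm(delta_pos=[[0.08, -0.05, 0], [0.16, -0.1, 0], [0.16, -0.1, 0], [0.16, -0.1, 0]], turn=[0, 0, 0, 0], grip=[1, 1, 1, 1])

```text
time_s: 12.15
position: [0.6048, -0.0033, 0.0326]
tcp_rot: [[-0.841, 0.542, -0.007], [0.542, 0.841, 0.002], [0.007, -0.002, -1.0]]
force: [-6.9, 0.4, 7.5]
opening: 0.576
grasp_force: 29.9
```

```bash
python3 st.py
python3 - <<'E'
from h import *
import pickle
print(read_state()['moment'],read_state()['tcp_rot'][2])
c=capture("wrist"); pickle.dump(c,open("w5.pkl","wb")); t=capture("scene")
a=np.clip(c["color"].astype(float)*1.6+10,0,255).astype(np.uint8)[120:320,200:460]
h=w2px(t,[.604,-.003,.05])[0].astype(int);print(h)
b=t["color"][h[1]-40:h[1]+40,h[0]-65:h[0]+65]
cv2.imwrite("pics/w5.png",np.vstack([cv2.resize(a,(390,300)),cv2.resize(np.clip(b*1.5,0,255).astype(np.uint8),(390,240),interpolation=cv2.INTER_CUBIC)]))
E
```

```text
12.15 F fence 6.0565620345228925 3.3406172282187985 Mz 0.005249871763172747 pos 33.32117913832529 34.944744359670686 tooly 57.21384570964068 [ 0.6048177  -0.00328839  0.03262265] 7.514749961775525
[0.04729535 0.91009606 0.00524987] [ 0.00664333 -0.00192252 -0.99997608]
[307 243]
```

View pics/w5.png

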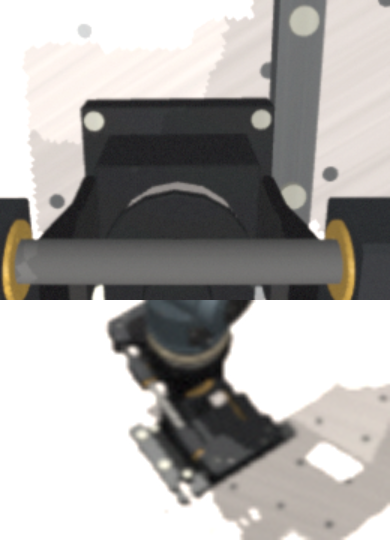

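The foot's right side is flush along the long stop (crop x≈272), the cap is on, and x ≈ 35 mm agrees with short-stop contact. I'll press more firmly on both.

Call:
jog_arm(delta_pos=[[0.1, 0.05, 0], [0.2, 0.02, 0], [0.28, 0, 0], [0.28, 0, 0], [0.28, 0, 0]], turn=[0, 0, 0, 0, 0], grip=[1, 1, 1, 1, 1])

```text
time_s: 12.88
position: [0.6049, -0.0033, 0.0328]
tcp_rot: [[-0.841, 0.541, -0.012], [0.541, 0.841, 0.002], [0.012, -0.005, -1.0]]
force: [-11.3, -1.4, 12.9]
opening: 0.572
grasp_force: 29.9
```

```bash
python3 st.py; python3 -c "
from h import *
s=read_state();print(s['moment'],s['tcp_rot'][2])"
```

```text
12.875 F fence 8.787710941535765 7.28009902622775 Mz -0.1273761045797897 pos 33.23926331410663 34.85351303600252 tooly 57.21492052482952 [ 0.60493584 -0.00325556  0.03279396] 12.852561246310785
[-0.14069295  1.64308437 -0.1273761 ] [ 0.01158354 -0.00468863 -0.99992192]
```

Call:
jog_arm(delta_pos=[[0, 0, 0.05], [0, 0, 0.1], [0, 0, 0.1], [0, 0, 0.1]], turn=[0, 0, 0, 0], grip=[1, 1, 1, 1])

```text
time_s: 13.38
position: [0.605, -0.0033, 0.0329]
tcp_rot: [[-0.841, 0.542, -0.012], [0.542, 0.841, 0.002], [0.012, -0.005, -1.0]]
force: [-10.2, -1.3, 8.1]
opening: 0.575
grasp_force: 29.9
```

```bash
python3 st.py; python3 -c "
from h import *
s=read_state();print(s['moment'],s['tcp_rot'][2])"
```

```text
13.375 F fence 7.903053535459439 6.616691523731657 Mz -0.09446619369619247 pos 33.2081498990231 34.8468998945386 tooly 57.20839825449998 [ 0.60496562 -0.00326673  0.03288777] 8.118568922716168
[-0.21886339  1.47372539 -0.09446619] [ 0.01177053 -0.00473795 -0.9999195 ]
```

Call:
jog_arm(delta_pos=[[0, 0, 0], [0, 0, 0], [0, 0, 0], [0, 0, 0]], turn=[0, 0, 0, 0], grip=[1, 1, 1, 1])

```text
time_s: 13.88
position: [0.605, -0.0033, 0.0329]
tcp_rot: [[-0.841, 0.542, -0.012], [0.542, 0.841, 0.002], [0.012, -0.005, -1.0]]
force: [-10.4, -1.7, 9.1]
opening: 0.57
grasp_force: 29.9
```

```bash
python3 st.py; python3 -c "
from h import *
s=read_state();print(s['grasp_force'],hand_in())"
```

```text
13.875 F fence 7.800952330777996 7.01998683950162 Mz -0.2000843201394692 pos 33.159525941834765 34.88214813939237 tooly 57.204263701952776 [ 0.60498764 -0.0033226   0.03288172] 9.063253498874005
the job is handed in; nothing more can be done
29.919769163243473 None
```

I seated the cover on the collar, slid the capped housing into the corner and handed in at 13.9 s with the gripper still holding it, pressing about 8 N on the short stop and 7 N on the long stop; the tool leans about 0.7° under the push, so the housing may be tilted by up to that much, and short-stop contact is inferred from force and position because the camera couldn't see it.

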